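# Dock the full milk canister on its switch

## Robot

A 6-joint arm with a two-finger parallel gripper is mounted at the origin on the work surface. World frame = base frame: x ahead of the robot, y to its left, z up, the work surface at z = 0. Lengths are in mm, angles in rad, forces in N, time in s.
With the tool pointing down it reaches from about 400 to 925 mm from the base axis. Payload 12.5 kg.
Tool frame: the origin (TCP) lies midway between the tips of the shut fingers; the grasp point (between the pads) lies 19 mm behind it; z points along the fingers, y is the line along which they close (so a half turn about z gives the same grasp; the last joint's range is limited). The gripper opens to 95 mm and grips with 3 to 60 N. Pads are 20 mm wide; open, the fingers measure 119 mm over their backs; the gripper's body (75 mm by 180 mm) begins 59 mm behind the grasp point.
Start: joints at [1.112, 0.491, 1.559, -0, 1.092, -0.106], TCP at [215.94, 586.533, 182.361] pointing down, gripper open.
Joint ranges: [-3.1, 3.1], [-0.84, 2.19], [0.05, 2.79], [-1.13, 4.28], [0.06, 2.93], [-2.69, 2.69]. Speed limits (rad/s): [2.22, 2.22, 2.79, 3.14, 3.14, 3.14].

## Interface

Orientations are given as [roll, pitch, yaw] about the fixed x, y, z axes, in that order (R = Rz(yaw) Ry(pitch) Rx(roll)).
In Python, from cell import state, read_camera, camera_info, env gives the robot as it stands.
- The arm moves only by the tool move_arm, never from a script. Its argument "commands" is a list of rows, each a list of 3 entries, a list of its own where there are three numbers: the shift along the world's x, y, z in cm, then the turn, a rotation vector about the world's x, y, z in degrees, then the opening, from 0 (shut) to 1 (fully open). A call has 1 to 10 rows; each row shifts and turns the commanded pose from where the row before left it; what a row does not reach is not made up. A row lasts 1/10 s, in which the tool goes at most 50 mm and 8.59 degrees, less where a joint would pass 70% of its speed; a pose out of reach is approached as far as the arm can. A call with a gripper value outside its range is refused whole. The fingers move at their own pace and stop on an object; the grip force is fixed at half the most. Time passes only in rows, so rows that do not move let the fingers close. It gives the time, the measured TCP pose, the force, the opening and the grip force at its end, in the units of the state.
- state(): the state, without advancing time (a new reading comes with each control period).
- read_camera(name): name is "side" or "top" or "wrist"; returns the picture (420x560x3 uint8, blue, green, red); there is no depth.
- camera_info(name): a dict with "K" (3x3 intrinsics, pixels), "cam_to_world" (4x4, takes a point from camera to world coordinates). Camera axes: x right, y down, z forward; pixel columns grow to the right and rows downward; lengths in mm; the calibration is good to about 2 mm. A picture is of the moment at which its call begins: read the wrist's pose just before it. camera_info takes no time and is no camera call; for the wrist camera it gives the pose at the moment of the call.
- env.job_done(): hands the job in; it is judged then, once.
The state is a dict: "t": time; "joints": joint angles; "qvel": joint speeds; "tau": joint torques, N m; "eef_pos": TCP position; "tcp_rot": TCP orientation; "ft_force": force on the tool from outside, world axes, zero at the start; "moment": the same for the moment, N m; "opening": opening from 0.0 (shut) to 1.0 (fully open); "grip_force": force on a finger pad.
Only numpy, scipy, OpenCV 4.12 (cv2) and the standard library are available. Lean on these libraries where they do the work, as an engineer would, in place of code of your own. Each camera call takes 0.05 s, during which the arm holds its last target. There are 200 camera calls.

## Task

The coffee counter's milk chiller is empty: of the two look-alike closed milk canisters, dock the fuller one, which you can only tell by lifting them and feeling which is heavier. Stand it upright at the front of the chiller's cold plate and let go, then push it back between the guide rails just until the chiller's roller-lever switch clicks, never on into the lever's overtravel, and leave it docked there. Leave the other canister standing upright in its own place, and do not disturb the mug, the stirrer cup or the sachet bowl.

Things in the scene. Friction and masses are not known exactly. Their poses are not given: they have to be found in the camera images.
- canister_a: one of two look-alike closed milk canisters: steel, burgundy band, locked black lid; wall radius 50 mm, lid radius 51 mm and 77 mm high; on the lid's centre an upright steel knob, 24 mm across, top at 110 mm, to grip from above. One is full, one nearly empty: 200 g or more apart, both under 1 kg. Friction 0.5 to 0.7: may tip if pushed over 60 mm above its foot. Origin: centre of underside, z up
- canister_b: the other canister, alike in all but weight; same origin and axes
- dock: the milk chiller, fixed: low black base, bright cold plate, 295 mm long (its x), 150 mm wide (y). Origin on the counter under the plate; +x to the back, where the switch is, z up. Plate top 45 mm high, from x = -125 (open front, no lip) to +97 mm; guide rails at both sides. Rear housing x = 100 to 165 mm: ledge 64 mm high, walls 100 mm high round the open pocket of the switch. All open above
- front_spot (a point): the point on the cold plate's top where a canister is to be stood down at the front: x = -50 mm, y = 0, z = 45 mm in the dock's frame
- click_spot (a point): point on the plate's top (dock frame x = +34.5 mm, y = 0, z = 45 mm) under the centre of a docked canister at the moment the switch clicks. Canister centre along the dock's x: roller first touched at +27 mm, click at +34.5 mm, overtravel (to be avoided) from +41 mm
- rail_left (a point): front end of the straight part of the left steel guide rail (dock frame x = -85, y = +59, z = 67 mm, on the rail's axis). Both rails are round, 8 mm thick, top 71 mm above the counter, run along x to +98 mm at y = +59 and -59 mm (110 mm free between them), and flare out to +71 and -71 mm at x = -118 mm
- switch (a joint): angle (rad) of the roller lever of the red switch at the chiller's back: 0 = free, sprung out to the front; grows as the roller is pushed back. Clicks at 0.18; overtravel begins at 0.32; hard stop 0.45. Light spring: 0.5 N at the roller free, 0.9 N at the click, 1.3 N at the stop; the full canister's friction holds it pressed. Upright hinge, so the swing is seen from above
- roller (a point): centre of the white roller (12 mm across, 8 mm tall, upright axle) on the end of the switch's 46 mm steel lever, 73 mm above the counter (28 mm above the plate); free, it stands at x = +83 mm in the dock's frame, close to y = 0
- mug: white china mug, bystander, 80 mm across, 95 mm high, handle at its +y; origin at the centre of its underside
- stirrer_cup: white cup with black stirrers, bystander, 76 mm across, 140 mm high with the stirrers; origin at the centre of its underside
- sachet_bowl: white bowl of sugar sachets, bystander, 110 mm across, about 60 mm high; origin at the centre of its underside
Mind the look-alikes: they are no part of the job. Leave any orange or yellow look-alike of the canister_b alone. Leave any orange look-alike of the canister_a alone.

How it is judged:
By the outcome, as a careful person would: the job done as asked, in the order asked, and still so for the second after the job is handed in, with the robot touching nothing.
It also fails if it takes over 72 s, if anything falls off the work surface, if the arm or the gripper's body presses on something with over 40 N, if the wrist force passes 120 N, or if a joint passes its speed limit or range.

## Working session

There is one attempt and no reset: what is moved stays moved. The work goes in short steps, Python scripts to look and compute and a tool call to move; the robot and the scene stay as the last step left them, time stands still between calls to the robot, and variables do not carry over. Pictures are saved under pics/ and viewed, at most 11 in all, crops included, and the job is handed in when it is done.

Besides the shell and the picture viewer there is one more tool, called after "Request:" in YAML: its name, and indented under it one key for each argument. move_arm: Moves the arm, as the interface text tells. Its arguments: {"type":"object","properties":{"commands":{"type":"array"}},"required":["commands"]}

```bash
mkdir -p pics; ls; python3 - <<'E'
from cell import *
import cv2,numpy as np
s=state();print(s)
a=read_camera("top");b=read_camera("side")
cv2.imwrite("pics/top0.png",a);cv2.imwrite("pics/side0.png",b)
for n in("top","side"):
  c=camera_info(n);print(n,np.round(c["K"],1).tolist(),np.round(c["cam_to_world"],4).tolist())
E
```

```text
pics
{'t': 0.0, 'joints': array([ 1.11239995e+00,  4.91540750e-01,  1.55945477e+00, -7.05029472e-06,
        1.09170509e+00, -1.05570937e-01]), 'qvel': array([ 6.43762567e-04,  9.36298527e-05, -2.03179846e-04,  1.25943836e-03,
       -8.14728243e-05, -2.62358248e-04]), 'tau': array([ 3.82695162e-04, -6.12668824e+01, -2.58185220e+01,  6.92812004e-02,
        4.83043666e-02, -9.42753331e-05]), 'eef_pos': array([215.80607681, 586.25727597, 181.77162352]), 'tcp_rot': array([-3.14049020e+00, -1.10532899e-04,  2.78877041e+00]), 'ft_force': array([-0.63431693, -0.27455722,  0.38116925]), 'moment': array([ 0.02722651, -0.00575221, -0.07445323]), 'grip_force': 0.0, 'opening': 0.9987202112982534}
top [[469.9, 0.0, 283.0], [0.0, 469.9, 203.4], [0.0, 0.0, 1.0]] [[0.0452, -0.9784, 0.2015, 249.3579], [-0.999, -0.0448, 0.0068, -28.7931], [0.0024, -0.2016, -0.9795, 1433.724], [0.0, 0.0, 0.0, 1.0]]
side [[526.3, 0.0, 278.7], [0.0, 526.3, 214.3], [0.0, 0.0, 1.0]] [[0.7058, -0.4689, 0.531, -208.1272], [-0.7084, -0.4629, 0.5328, -739.7801], [-0.0041, -0.7522, -0.6589, 977.5655], [0.0, 0.0, 0.0, 1.0]]
```

View pics/top0.png

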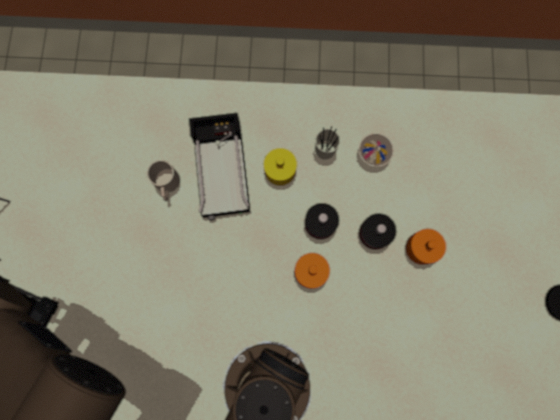

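View pics/side0.png

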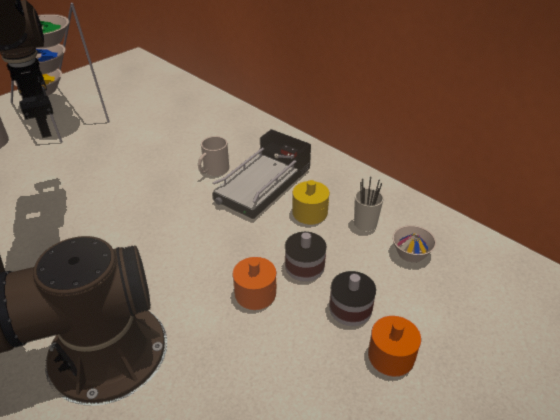

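The top view shows two black lids with steel knobs, at about (322,221) and (378,232). In the side view, at (305,257) and (352,298), they have burgundy bands, so these are the canisters. The yellow (280,165) and orange (312,271), (427,246) ones are look-alikes. The black disc cut off at (557,302) is outside the side view and separate from the pair. The dock is at (220,165) with its back up (+x world). The mug is at (163,178), the stirrers at (327,145) and the bowl at (375,152).

```bash
cat > h.py <<'E'
from cell import *
import cv2,numpy as np
def ray(n,px,z,c=None):
    c=c or camera_info(n);T=np.array(c["cam_to_world"]);d=T[:3,:3]@np.linalg.solve(np.array(c["K"]),[px[0],px[1],1.])
    return T[:3,3]+d*(z-T[2,3])/d[2]
def proj(p,c):
    T=np.array(c["cam_to_world"]);q=np.array(c["K"])@(T[:3,:3].T@(np.array(p,float)-T[:3,3]));return q[:2]/q[2]
def blobs(m,amin=20):
    n,l,s,c=cv2.connectedComponentsWithStats(m.astype(np.uint8));return [(s[i,4],c[i].round(1).tolist(),s[i,:4].tolist()) for i in range(1,n) if s[i,4]>amin]
E
python3 - <<'E'
from h import *
a=cv2.imread("pics/top0.png");b=cv2.imread("pics/side0.png")
r=a[90:310,130:460];g=r.max(2)
o=np.array([130,90])
for s,c,bx in blobs(g<45,150):
    c=np.array(c)+o;print("dark",s,c,bx,ray("top",c,77).round())
# knobs: bright in lids
for (x,y) in((322,220),(380,231)):
    p=a[y-9:y+9,x-9:x+9];m=p.max(2)>90
    for s,c,bx in blobs(m,5): c=np.array(c)+[x-9,y-9];print("knob",s,c,ray("top",c,110).round(1))
for (x,y) in((306,240),(354,283)):
    p=b[y-12:y+9,x-12:x+12];m=p.max(2)>90
    for s,c,bx in blobs(m,5): c=np.array(c)+[x-12,y-12];print("sideknob",s,c,bx,ray("side",c,103).round(1))
m=cv2.inRange(a,(0,0,0),(45,45,45))[105:222,183:255]
cs=cv2.findContours(m,0,2)[0];c=max(cs,key=cv2.contourArea);print(cv2.minAreaRect(c))
for p in cv2.boxPoints(cv2.minAreaRect(c)): print((p+[183,105]).round(1),ray("top",p+[183,105],20).round())
for n,px,z in(("stir",(327,145),70),("bowl",(375,152),50),("mug",(162,175),95),("yel",(280,163),110),("or",(313,270),110),("or2",(430,244),110)):print(n,ray("top",px,z).round())
k1=a[100:260,180:420];k2=b[170:335,200:440]
cv2.imwrite("pics/crop.png",np.vstack([cv2.resize(k1,(400,267)),cv2.resize(k2,(400,275))]) if 0 else np.hstack([cv2.resize(k1,(400,267)),cv2.resize(k2,(400,267))]))
E
```

```text
dark 1024 [213.8 127.7] [60, 24, 51, 29] [754. 202.  77.]
dark 784 [321.  221.2] [176, 114, 32, 35] [ 481. -133.   77.]
dark 841 [376.6 231.7] [230, 124, 35, 35] [ 457. -296.   77.]
knob 56 [322.6 217.4] [ 486.1 -134.6  110. ]
knob 56 [381.1 228.2] [ 462.5 -301.9  110. ]
sideknob 216 [305.8 233.7] [0, 0, 24, 19] [ 492.4 -129.5  103. ]
sideknob 9 [344.4 271.2] [0, 0, 7, 2] [ 463.1 -274.2  103. ]
sideknob 21 [361.5 271.7] [13, 0, 11, 4] [ 488.8 -302.4  103. ]
sideknob 86 [354.5 278.5] [8, 3, 10, 14] [ 461.9 -304.   103. ]
((31.84891128540039, 23.302978515625), (24.980249404907227, 48.683101654052734), 83.48019409179688)
[189.2 118.7] [802. 292.  20.]
[237.6 113.1] [828. 139.  20.]
[240.5 137.9] [745. 125.  20.]
[192.1 143.5] [720. 276.  20.]
stir [ 717. -145.   70.]
bowl [ 708. -295.   50.]
mug [594. 340.  95.]
yel [642.  -5. 110.]
or [ 336. -112.  110.]
or2 [ 424. -440.  110.]
```

View pics/crop.png

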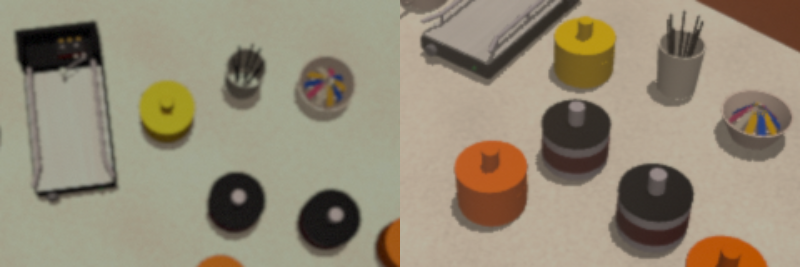

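The crop confirms it. The two black-lidded, burgundy-banded steel canisters are next to the orange and yellow look-alikes. The knobs measure (486,-134) and (462,-302) at z=110, and both views agree. First I'll go to the nearer one.

Request:
move_arm:
  commands:
    - [[4,-4,0.5],[0,0,3],1]
    - [[4,-4,0.5],[0,0,3],1]
    - [[3,-4,0],[0,0,3],1]
    - [[2.5,-4,0],[0,0,3],1]
    - [[2.5,-4,0],[0,0,3],1]
    - [[2,-4.5,0],[0,0,3],1]
    - [[2,-4.5,0],[0,0,3],1]
    - [[2,-4.5,0],[0,0,3],1]
    - [[1,-4.8,0],[0,0,3],1]
    - [[1,-4.8,0],[0,0,3],1]

```text
t: 1.1
eef_pos: [446.5, 163.2, 191.0]
tcp_rot: [3.141, -0.0, -2.969]
ft_force: [0.4, 1.1, -0.3]
opening: 1.001
grip_force: 0.0
```

Request:
move_arm:
  commands:
    - [[0.5,-4.8,0],[0,0,0],1]
    - [[0.5,-4.8,0],[0,0,0],1]
    - [[0.5,-4.8,0],[0,0,0],1]
    - [[0.5,-4.8,0],[0,0,0],1]
    - [[0,-4.8,0],[0,0,0],1]
    - [[0,-3,0],[0,0,0],1]
    - [[0,0,0],[0,0,0],1]

```text
t: 1.8
eef_pos: [466.3, -108.0, 190.9]
tcp_rot: [-3.141, -0.0, -2.975]
ft_force: [-0.6, 0.2, 0.1]
opening: 0.997
grip_force: 0.0
```

```bash
python3 - <<'E'
from h import *
c=camera_info("wrist");a=read_camera("wrist");cv2.imwrite("pics/w1.png",a)
np.savez("w1.npz",K=c["K"],T=c["cam_to_world"]);print(np.round(c["K"],1).tolist(),np.round(c["cam_to_world"],3).tolist())
print(proj((486,-134,110),c),proj((0+462,-302,110),c))
E
```

```text
[[316.5, 0.0, 275.5], [0.0, 316.5, 205.1], [0.0, 0.0, 1.0]] [[-0.166, 0.946, 0.277, 387.907], [0.986, 0.16, 0.046, -121.989], [-0.001, 0.281, -0.96, 392.899], [0.0, 0.0, 0.0, 1.0]]
[245.95940855 217.35131907] [ 64.14119328 162.74832211]
```

View pics/w1.png

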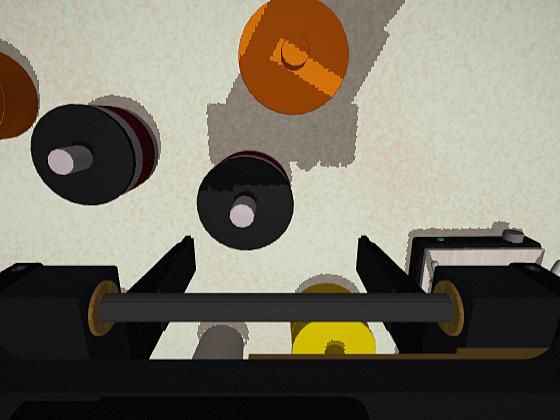

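The wrist view shows canister 1's knob top at (242,214) and canister 2's at (61,161). I'll refine both and get a first dock estimate.

```bash
python3 - <<'E'
from h import *
d=np.load("w1.npz");c=dict(K=d["K"],cam_to_world=d["T"])
a=cv2.imread("pics/w1.png")
for x,y in((242,214),(61,161)):
    p=a[y-20:y+20,x-20:x+20];m=p.max(2)>125
    for s,q,b in blobs(m,100): q=np.array(q)+[x-20,y-20];print(s,q,b,ray("",q,110,c).round(1))
print(state()["eef_pos"])
E
```

```text
433 [241.4 215.3] [8, 10, 24, 23] [ 484.7 -138.5  110. ]
495 [ 60.1 161.6] [7, 8, 25, 26] [ 461.6 -305.6  110. ]
[ 466.12360184 -106.30850566  190.8489005 ]
```

Request:
move_arm:
  commands:
    - [[1,-1.6,0],[0,0,0],1]
    - [[0.9,-1.5,0],[0,0,0],1]
    - [[0,0,-3],[0,0,0],1]
    - [[0,0,-3],[0,0,0],1]
    - [[0,0,-2.5],[0,0,0],1]
    - [[0,0,-2],[0,0,0],1]
    - [[0,0,0],[0,0,0],0]
    - [[0,0,0],[0,0,0],0]
    - [[0,0,0],[0,0,0],0]
    - [[0,0,0],[0,0,0],0]

```text
t: 2.85
eef_pos: [486.0, -136.1, 87.2]
tcp_rot: [-3.141, 0.002, -2.97]
ft_force: [-0.0, 0.7, -0.6]
opening: 0.718
grip_force: 0.0
```

Request:
move_arm:
  commands:
    - [[0,0,0],[0,0,0],0]
    - [[0,0,0],[0,0,0],0]
    - [[0,0,0],[0,0,0],0]
    - [[0,0,0],[0,0,0],0]

```text
t: 3.25
eef_pos: [485.4, -135.9, 86.3]
tcp_rot: [-3.142, 0.0, -2.971]
ft_force: [-0.3, 0.2, 0.6]
opening: 0.381
grip_force: 0.0
```

Request:
move_arm:
  commands:
    - [[0,0,0],[0,0,0],0]
    - [[0,0,0],[0,0,0],0]
    - [[0,0,0],[0,0,0],0]
    - [[0,0,0],[0,0,0],0]
    - [[0,0,0],[0,0,0],0]
    - [[0,0,0],[0,0,0],0]

```text
t: 3.85
eef_pos: [485.4, -135.9, 86.2]
tcp_rot: [3.142, 0.0, -2.971]
ft_force: [-0.4, 0.6, 0.2]
opening: 0.003
grip_force: 0.0
```

Request:
move_arm:
  commands:
    - [[0,0,0.5],[0,0,0],0]
    - [[0,0,1],[0,0,0],0]
    - [[0,0,1],[0,0,0],0]
    - [[0,0,0.5],[0,0,0],0]
    - [[0,0,0],[0,0,0],0]
    - [[0,0,0],[0,0,0],0]
    - [[0,0,0],[0,0,0],0]

```text
t: 4.55
eef_pos: [485.2, -135.8, 115.9]
tcp_rot: [3.141, -0.0, -2.971]
ft_force: [0.3, 0.3, 0.5]
opening: 0.003
grip_force: 0.0
```

Request:
move_arm:
  commands:
    - [[0,0,0],[0,0,0],0]
    - [[0,0,0],[0,0,0],0]

```text
t: 4.75
eef_pos: [485.2, -135.8, 115.9]
tcp_rot: [3.141, -0.0, -2.971]
ft_force: [-1.0, -0.3, -0.2]
opening: 0.003
grip_force: 0.0
```

The fingers shut on nothing, so I'll look again before anything else.

```bash
python3 - <<'E'
from h import *
b=read_camera("side");c=camera_info("wrist");a=read_camera("wrist")
cv2.imwrite("pics/w2.png",np.hstack([cv2.resize(a,(400,300)),cv2.resize(b[170:335,200:420],(400,300))]))
cv2.imwrite("pics/w2raw.png",a);np.savez("w2.npz",K=c["K"],T=c["cam_to_world"]);cv2.imwrite("pics/s2raw.png",b)
print(proj((485,-136,116),camera_info("side")),proj((485,-136,116),c))
E
```

```text
[305.86109308 232.55975991] [276.87968235 233.55607379]
```

View pics/w2.png

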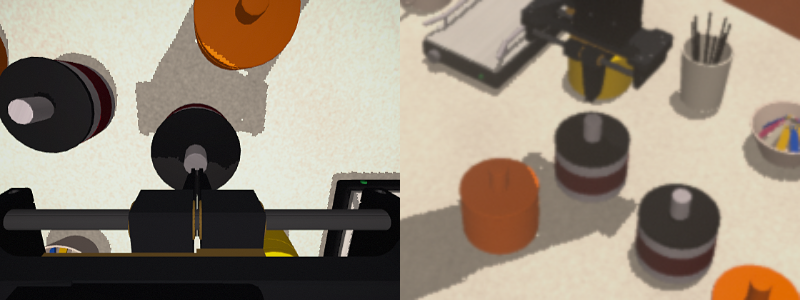

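The fingers are visibly behind the knob, away from the base. I'll triangulate both the fingertips and the knob in both views.

```bash
python3 - <<'E'
from h import *
s=camera_info("side");d=np.load("w2.npz");w=dict(K=d["K"],cam_to_world=d["T"]);t=camera_info("top")
a=cv2.imread("pics/w2raw.png");b=cv2.imread("pics/s2raw.png")
p=a[195:255,240:310];print("wrist",[(n,(np.array(q)+[240,195]).round(1).tolist(),bx) for n,q,bx in blobs(p.max(2)>110,40)])
p=b[220:262,285:330];print("side",[(n,(np.array(q)+[285,220]).round(1).tolist(),bx) for n,q,bx in blobs((p.max(2)>90)&(p.max(2)<175),30)])
T=d["T"];print(T.round(3).tolist(),state()["eef_pos"],state()["joints"])
def tri(*o):
    A=[];r=[]
    for px,c in o:
        M=np.array(c["cam_to_world"]);v=M[:3,:3]@np.linalg.solve(np.array(c["K"]),[*px,1.]);v/=np.linalg.norm(v)
        P=np.eye(3)-np.outer(v,v);A.append(P);r.append(P@M[:3,3])
    x=np.linalg.lstsq(np.vstack(A),np.hstack(r),rcond=None)[0];return x.round(1),(np.vstack(A)@x-np.hstack(r)).round(1)
print("knob w2+side",tri(((273,215),w),((306,233),s)));print("tips w+s",tri(((276,235),w),((306,224),s)))
d=np.load("w1.npz");w1=dict(K=d["K"],cam_to_world=d["T"])
print("knob w1+top",tri(((241.4,215.3),w1),((322.6,217.4),t)));print("knob w1+w2",tri(((241.4,215.3),w1),((273,215),w)))
print("knob side+top",tri(((306,233),s),((322.6,217.4),t)))
for c,n in((w,"w"),(s,"s")):print(n,proj((485,-136,110),c),proj((470,-136,110),c))
cv2.imwrite("pics/w2c.png",np.hstack([cv2.resize(a[150:270,200:350],(400,320)),cv2.resize(b[180:280,240:365],(400,320))]))
E
```

```text
wrist [(np.int32(610), [273.0, 227.0], [18, 20, 32, 28])]
side [(np.int32(141), [308.3, 222.8], [6, 0, 34, 8]), (np.int32(152), [306.6, 238.8], [16, 11, 24, 17]), (np.int32(70), [289.3, 249.9], [0, 12, 16, 30]), (np.int32(48), [322.7, 255.9], [30, 22, 12, 20])]
[[-0.17, 0.946, 0.277, 406.995], [0.986, 0.163, 0.047, -150.262], [-0.0, 0.281, -0.96, 317.989], [0.0, 0.0, 0.0, 1.0]] [ 485.31327154 -135.88867978  116.00255802] [-4.04186013e-01  4.07553465e-01  1.92653562e+00  9.20427091e-05
  8.07884754e-01 -2.14585377e+00]
knob w2+side (array([ 471.9, -143.4,  126.9]), array([ 2.8, -2.1,  0.8, -2.8,  2.1, -0.8]))
tips w+s (array([ 474.9, -140.4,  151.6]), array([ 2.4, -1.6,  0.8, -2.4,  1.6, -0.8]))
knob w1+top (array([ 488.6, -137.4,   97.8]), array([-0.2,  1.8, -0.2,  0.2, -1.8,  0.2]))
knob w1+w2 (array([ 480.7, -139.5,  106.4]), array([-4.7, -0.8, -1.6,  4.7,  0.8,  1.6]))
knob side+top (array([ 486.1, -134.8,  112.8]), array([-0.5,  0.4, -0.1,  0.5, -0.4,  0.1]))
w [276.84885259 230.4157259 ] [280.57325779 210.27181863]
s [305.78606622 234.38559025] [301.51350564 237.4664516 ]
```

View pics/w2c.png

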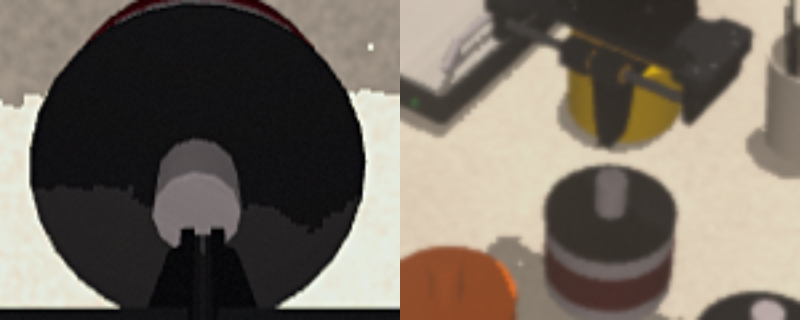

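The tips appear at about z 137–150 while the TCP reads 116, so the fingers closed just above the knob (top 110). The knob xy of (485,-137) agrees across views. I'll open again, go lower in small steps and watch the force.

Request:
move_arm:
  commands:
    - [[0,-0.1,0],[0,0,0],0.6]
    - [[0,0,0],[0,0,0],0.6]
    - [[0,0,0],[0,0,0],0.6]
    - [[0,0,0],[0,0,0],0.6]
    - [[0,0,0],[0,0,0],0.6]
    - [[0,0,0],[0,0,0],0.6]
    - [[0,0,-1],[0,0,0],0.6]
    - [[0,0,-1.5],[0,0,0],0.6]
    - [[0,0,-0.7],[0,0,0],0.6]
    - [[0,0,0],[0,0,0],0.6]

```text
t: 5.85
eef_pos: [484.8, -136.7, 83.0]
tcp_rot: [3.14, -0.002, -2.971]
ft_force: [-0.1, 0.3, 0.5]
opening: 0.599
grip_force: 0.0
```

Request:
move_arm:
  commands:
    - [[0,0,-0.3],[0,0,0],0.6]
    - [[0,0,-0.3],[0,0,0],0.6]
    - [[0,0,0],[0,0,0],0.6]

```text
t: 6.15
eef_pos: [485.3, -136.9, 78.1]
tcp_rot: [3.141, -0.0, -2.971]
ft_force: [-1.0, 0.3, -0.2]
opening: 0.6
grip_force: 0.0
```

Request:
move_arm:
  commands:
    - [[0,0,-0.2],[0,0,0],0.6]
    - [[0,0,-0.2],[0,0,0],0.6]
    - [[0,0,0],[0,0,0],0.6]

```text
t: 6.45
eef_pos: [485.3, -136.9, 74.0]
tcp_rot: [3.141, -0.0, -2.971]
ft_force: [0.2, 0.0, -0.9]
opening: 0.6
grip_force: 0.0
```

Request:
move_arm:
  commands:
    - [[0,0,-0.2],[0,0,0],0.6]
    - [[0,0,-0.2],[0,0,0],0.6]
    - [[0,0,0],[0,0,0],0.6]

```text
t: 6.75
eef_pos: [485.3, -136.9, 69.9]
tcp_rot: [3.141, -0.0, -2.971]
ft_force: [0.5, -0.3, -0.1]
opening: 0.599
grip_force: 0.0
```

```bash
python3 - <<'E'
from h import *
b=read_camera("side");c=camera_info("wrist");a=read_camera("wrist")
cv2.imwrite("pics/w3.png",np.hstack([cv2.resize(a[130:310,170:380],(400,343)),cv2.resize(b[170:280,240:365],(390,343))]))
E
```

```text
(no output)
```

View pics/w3.png

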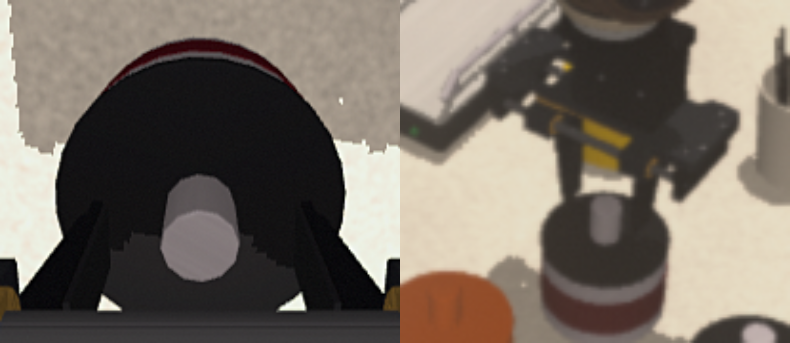

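Both views show the fingers straddling the knob, above the lid. The tips really are about 20–25 mm higher than the TCP reading. I'll go 8 mm lower and close.

Request:
move_arm:
  commands:
    - [[0,0,-0.2],[0,0,0],0.6]
    - [[0,0,-0.2],[0,0,0],0.6]
    - [[0,0,-0.2],[0,0,0],0.6]
    - [[0,0,-0.2],[0,0,0],0.6]
    - [[0,0,0],[0,0,0],0.6]

```text
t: 7.35
eef_pos: [485.2, -136.8, 61.8]
tcp_rot: [3.141, -0.0, -2.971]
ft_force: [-0.1, 0.5, 0.0]
opening: 0.6
grip_force: 0.0
```

Request:
move_arm:
  commands:
    - [[0,0,0],[0,0,0],0]
    - [[0,0,0],[0,0,0],0]
    - [[0,0,0],[0,0,0],0]
    - [[0,0,0],[0,0,0],0]
    - [[0,0,0],[0,0,0],0]
    - [[0,0,0],[0,0,0],0]
    - [[0,0,0],[0,0,0],0]

```text
t: 8.05
eef_pos: [485.5, -137.1, 62.2]
tcp_rot: [-3.141, 0.0, -2.971]
ft_force: [0.4, -1.6, -0.7]
opening: 0.245
grip_force: 30.0
```

Gripped (opening 23 mm). Next I'll lift and weigh.

Request:
move_arm:
  commands:
    - [[0,0,0.5],[0,0,0],0]
    - [[0,0,1],[0,0,0],0]
    - [[0,0,1],[0,0,0],0]
    - [[0,0,0.5],[0,0,0],0]
    - [[0,0,0],[0,0,0],0]
    - [[0,0,0],[0,0,0],0]
    - [[0,0,0],[0,0,0],0]
    - [[0,0,0],[0,0,0],0]

```text
t: 8.85
eef_pos: [485.2, -136.8, 91.9]
tcp_rot: [3.141, -0.0, -2.971]
ft_force: [0.3, 0.7, -4.7]
opening: 0.241
grip_force: 30.0
```

Request:
move_arm:
  commands:
    - [[0,0,0],[0,0,0],0]

```text
t: 8.95
eef_pos: [485.3, -136.9, 91.9]
tcp_rot: [3.141, -0.0, -2.971]
ft_force: [0.5, -0.3, -3.1]
opening: 0.241
grip_force: 30.0
```

Request:
move_arm:
  commands:
    - [[0,0,0],[0,0,0],0]

```text
t: 9.05
eef_pos: [485.3, -136.9, 92.0]
tcp_rot: [3.141, -0.0, -2.971]
ft_force: [1.2, 0.4, -4.3]
opening: 0.245
grip_force: 30.0
```

About 4 N (≈0.4 kg). I'll set it back in its place and weigh the other one.

Request:
move_arm:
  commands:
    - [[0,0,-1],[0,0,0],0]
    - [[0,0,-1],[0,0,0],0]
    - [[0,0,-0.6],[0,0,0],0]
    - [[0,0,-0.4],[0,0,0],0]
    - [[0,0,0],[0,0,0],0]
    - [[0,0,0],[0,0,0],0.6]
    - [[0,0,0],[0,0,0],0.6]
    - [[0,0,0],[0,0,0],0.6]
    - [[0,0,0],[0,0,0],0.6]
    - [[0,0,0],[0,0,0],0.6]

```text
t: 10.05
eef_pos: [485.4, -136.9, 62.3]
tcp_rot: [-3.142, 0.0, -2.971]
ft_force: [0.5, -0.1, -0.2]
opening: 0.579
grip_force: 0.0
```

Request:
move_arm:
  commands:
    - [[0,0,1.5],[0,0,0],0.6]
    - [[0,0,2.5],[0,0,0],0.6]
    - [[0,0,2],[0,0,0],0.6]
    - [[-0.3,-2.7,0],[0,0,0],0.6]
    - [[-0.6,-4,0],[0,0,0],0.6]
    - [[-0.6,-4,0],[0,0,0],0.6]
    - [[-0.6,-4,0],[0,0,0],0.6]
    - [[-0.2,-2,0],[0,0,0],0.6]
    - [[0,0,0],[0,0,0],0.6]
    - [[0,0,0],[0,0,0],0.6]

```text
t: 11.05
eef_pos: [462.1, -303.6, 122.0]
tcp_rot: [3.141, -0.0, -2.972]
ft_force: [-0.2, -0.6, -0.1]
opening: 0.598
grip_force: 0.0
```

```bash
python3 - <<'E'
from h import *
c=camera_info("wrist");a=read_camera("wrist");cv2.imwrite("pics/w4raw.png",a);print(state()["eef_pos"])
for s,q,b in blobs(a[:300].max(2)>-1,1)[:0]:pass
x,y=map(int,proj((461.6,-304.5,110),c));print(x,y)
p=a[y-30:y+30,x-30:x+30];
for th in(110,125,140):
  for s,q,b in blobs(p.max(2)>th,150): q=np.array(q)+[x-30,y-30];print(th,s,q.round(1),b,ray("",q,110,c).round(1))
E
```

```text
[ 462.2694849  -303.03458632  122.06284543]
275 226
110 737 [273.6 226.3] [13, 16, 32, 30] [ 461.3 -306.1  110. ]
125 692 [273.6 226.2] [13, 16, 32, 30] [ 461.3 -306.1  110. ]
```

Request:
move_arm:
  commands:
    - [[0,-0.2,-2],[0,0,0],0.6]
    - [[0,0,-2],[0,0,0],0.6]
    - [[0,0,-1],[0,0,0],0.6]
    - [[0,0,-0.6],[0,0,0],0.6]
    - [[0,0,-0.4],[0,0,0],0.6]

```text
t: 11.6
eef_pos: [462.6, -305.4, 62.1]
tcp_rot: [3.141, 0.0, -2.97]
ft_force: [0.2, 0.3, 0.0]
opening: 0.607
grip_force: 0.0
```

Request:
move_arm:
  commands:
    - [[0,0,0],[0,0,0],0]
    - [[0,0,0],[0,0,0],0]
    - [[0,0,0],[0,0,0],0]
    - [[0,0,0],[0,0,0],0]
    - [[0,0,0],[0,0,0],0]
    - [[0,0,0],[0,0,0],0]
    - [[0,0,0],[0,0,0],0]

```text
t: 12.3
eef_pos: [462.3, -305.6, 62.3]
tcp_rot: [3.141, -0.0, -2.971]
ft_force: [-1.3, 4.5, 4.6]
opening: 0.243
grip_force: 30.0
```

Request:
move_arm:
  commands:
    - [[0,0,0.5],[0,0,0],0]
    - [[0,0,1],[0,0,0],0]
    - [[0,0,1],[0,0,0],0]
    - [[0,0,0.5],[0,0,0],0]
    - [[0,0,0],[0,0,0],0]
    - [[0,0,0],[0,0,0],0]
    - [[0,0,0],[0,0,0],0]
    - [[0,0,0],[0,0,0],0]

```text
t: 13.1
eef_pos: [462.2, -305.8, 91.8]
tcp_rot: [3.141, -0.0, -2.971]
ft_force: [0.6, -0.9, -7.3]
opening: 0.247
grip_force: 30.0
```

Request:
move_arm:
  commands:
    - [[0,0,0],[0,0,0],0]

```text
t: 13.2
eef_pos: [462.3, -305.9, 91.9]
tcp_rot: [3.141, -0.0, -2.971]
ft_force: [-0.6, -0.5, -6.8]
opening: 0.243
grip_force: 30.0
```

This one is heavier (7 N against 4 N), so it's the full one. Now I'll measure the dock in the fixed cameras.

```bash
python3 - <<'E'
from h import *
a=read_camera("top");b=read_camera("side");cv2.imwrite("pics/t5.png",a);cv2.imwrite("pics/s5.png",b)
A=cv2.resize(a[105:225,180:260],(400,600),interpolation=cv2.INTER_CUBIC)
B=cv2.resize(b[125:220,205:320],(400,330),interpolation=cv2.INTER_CUBIC)
B=cv2.copyMakeBorder(B,0,270,0,0,0);cv2.imwrite("pics/dock.png",np.hstack([A,B]))
E
```

```text
(no output)
```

View pics/dock.png

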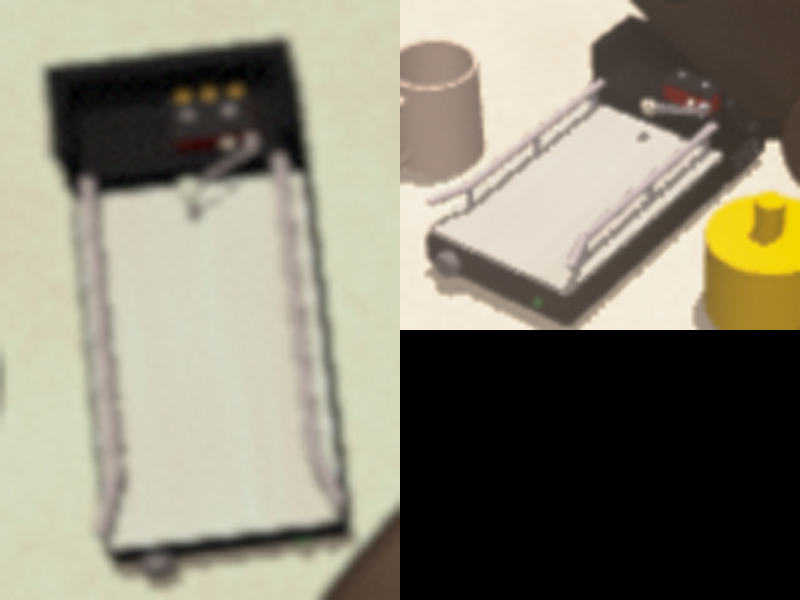

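The top crop (×5, offset 180,105) shows:
- Rails: left from (112,475) to (88,178), right from (315,465) to (280,155).
- Housing rear top corners: (48,68) and (288,40).
- Plate front corners: about (110,545) and (340,522).
- Roller: (188,187), with the lever out to the front.

I'll fit a planar pose to these.

```bash
python3 - <<'E'
from h import *
from scipy.optimize import least_squares
t=camera_info("top")
pts=[((88,178),(98,59,68)),((280,155),(98,-59,68)),((112,475),(-85,59,68)),((315,465),(-85,-59,68)),((48,68),(165,75,100)),((288,40),(165,-75,100)),((110,545),(-125,75,45)),((345,522),(-125,-75,45)),((188,187),(83,0,77))]
obs=np.array([(p[0]/5+180-.4,p[1]/5+105-.4) for p,_ in pts]);D=np.array([d for _,d in pts],float)
def W(v,D): 
    c,s=np.cos(v[2]),np.sin(v[2]);return np.c_[v[0]+c*D[:,0]-s*D[:,1],v[1]+s*D[:,0]+c*D[:,1],D[:,2]]
f=lambda v:np.ravel([proj(p,t) for p in W(v,D)]-obs)
r=least_squares(f,[680,190,.17],loss="soft_l1",x_scale=[10,10,.1]);print(r.x,r.fun.reshape(-1,2).round(1).tolist())
P=W(r.x,np.array([[-50,0,45],[34.5,0,45],[37.5,0,45],[-180,0,45.]]));print(P.round(1));np.save("dock.npy",r.x)
# check in side
s=camera_info("side")
for d in D[[0,1,6,7]]:
    q=proj(W(r.x,d[None])[0],s);print("side crop px",((q-[205,125])*[400/115,330/95]+[400,0]).round())
E
```

```text
[6.25007351e+02 1.75728105e+02 1.63750358e-01] [[0.3, 0.9], [0.4, 1.2], [0.5, -0.2], [-0.6, -2.7], [-0.7, -1.0], [0.9, -0.9], [-2.0, 1.0], [0.7, -0.2], [-0.4, 0.7]]
[[575.7 167.6  45. ]
 [659.  181.4  45. ]
 [662.  181.8  45. ]
 [447.4 146.4  45. ]]
side crop px [602.  78.]
side crop px [713. 123.]
side crop px [424. 220.]
side crop px [569. 288.]
```

Request:
move_arm:
  commands:
    - [[0,0,3],[0,0,0],0]
    - [[0,0,4],[0,0,0],0]
    - [[0,0,3.8],[0,0,0],0]
    - [[0.4,1.6,0],[0,0,0],0]
    - [[0.8,3.3,0],[0,0,0],0]
    - [[1,4.2,0],[0,0,0],0]
    - [[1,4.2,0],[0,0,0],0]
    - [[1,4.2,0],[0,0,0],0]
    - [[1,4.2,0],[0,0,0],0]
    - [[1,4.2,0],[0,0,0],0]

```text
t: 14.3
eef_pos: [523.8, -44.5, 199.0]
tcp_rot: [3.141, -0.001, -2.971]
ft_force: [0.9, -0.8, -6.8]
opening: 0.246
grip_force: 30.0
```

Request:
move_arm:
  commands:
    - [[1,4.2,0],[0,0,0],0]
    - [[1,4.2,0],[0,0,0],0]
    - [[1,4.2,0],[0,0,0],0]
    - [[1,4.2,0],[0,0,0],0]
    - [[0.8,3.2,0],[0,0,0],0]
    - [[0.3,1.4,0],[0,0,0],0]
    - [[0,0,0],[0,0,0],0]
    - [[0,0,0],[0,0,0],0]

```text
t: 15.1
eef_pos: [574.6, 166.8, 199.2]
tcp_rot: [-3.141, -0.002, -2.97]
ft_force: [0.2, -0.2, -7.4]
opening: 0.248
grip_force: 30.0
```

Request:
move_arm:
  commands:
    - [[0.1,0.1,-2],[0,0,0],0]
    - [[0,0,-2],[0,0,0],0]
    - [[0,0,-1],[0,0,0],0]
    - [[0,0,0],[0,0,0],0]
    - [[0,0,0],[0,0,0],0]

```text
t: 15.6
eef_pos: [576.7, 167.6, 150.7]
tcp_rot: [3.142, 0.0, -2.972]
ft_force: [0.2, -0.6, -6.3]
opening: 0.244
grip_force: 30.0
```

```bash
python3 - <<'E'
from h import *
print(state()["eef_pos"]);c=camera_info("wrist");a=read_camera("wrist");b=read_camera("side")
np.savez("w6.npz",K=c["K"],T=c["cam_to_world"]);cv2.imwrite("pics/w6raw.png",a);cv2.imwrite("pics/s6raw.png",b)
cv2.imwrite("pics/w6.png",np.hstack([cv2.resize(a[60:330,100:460],(400,300)),cv2.resize(b[125:220,200:326],(398,300))]))
E
```

```text
[576.67089204 167.58903444 150.72043262]
```

View pics/w6.png

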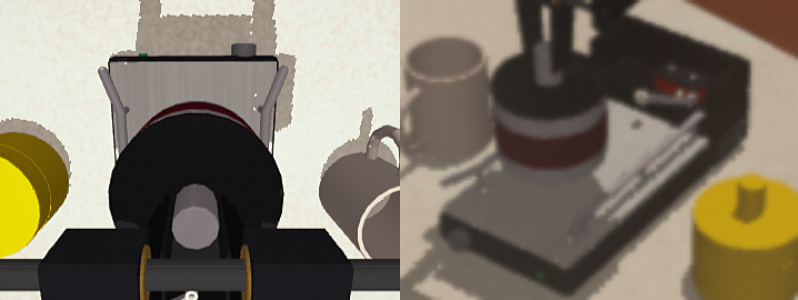

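The wrist crop shows the rail flares at (105,70) and (281,70), the straight parts starting near (121,110) and (268,110), the lid spanning 109–283, and the knob at (196,228). I'll check the lateral offset in the dock frame.

```bash
python3 - <<'E'
from h import *
d=np.load("w6.npz");c=dict(K=d["K"],cam_to_world=d["T"]);v=np.load("dock.npy")
R=np.array([[np.cos(v[2]),np.sin(v[2])],[-np.sin(v[2]),np.cos(v[2])]])
for n,p,z in(("flareR",(105,70),71),("flareL",(281,70),71),("strR",(121,112),70),("strL",(268,112),70),("plR",(110,60),45),("plL",(278,60),45),("lidR",(109,195),165),("lidL",(283,195),165),("knob",(196,228),198.5)):
    w=ray("",(100+p[0]*.9,60+p[1]*.9),z,c);print(n,w.round(1),"dock",(R@(w[:2]-v[:2])).round(1))
E
```

```text
flareR [518.8  85.7  71. ] dock [-119.5  -71.5]
flareL [495.7 220.3  71. ] dock [-120.3   65. ]
strR [549.3 101.4  70. ] dock [-86.8 -61. ]
strL [529.3 218.   70. ] dock [-87.5  57.3]
plR [511.8  82.8  45. ] dock [-126.8  -73.2]
plL [488.  222.1  45. ] dock [-127.6   68. ]
lidR [580.7 117.3 165. ] dock [-53.3 -50.4]
lidL [563.8 215.4 165. ] dock [-53.9  49.2]
knob [575.9 167.  198.5] dock [-49.9  -0.6]
```

The centreline sits about 2 mm to the −y side. I'll correct (−1, −2 mm) and lower.

Request:
move_arm:
  commands:
    - [[-0.1,-0.2,0],[0,0,0],0]
    - [[0,0,-1.2],[0,0,0],0]
    - [[0,0,-1.2],[0,0,0],0]
    - [[0,0,-1],[0,0,0],0]
    - [[0,0,-0.5],[0,0,0],0]
    - [[0,0,0],[0,0,0],0]

```text
t: 16.3
eef_pos: [575.0, 166.1, 110.0]
tcp_rot: [3.141, -0.002, -2.971]
ft_force: [-0.3, 0.0, -7.9]
opening: 0.245
grip_force: 30.0
```

Request:
move_arm:
  commands:
    - [[0,0,-0.2],[0,0,0],0]
    - [[0,0,-0.1],[0,0,0],0]
    - [[0,0,0],[0,0,0],0]

```text
t: 16.6
eef_pos: [575.4, 166.1, 108.3]
tcp_rot: [3.142, 0.0, -2.971]
ft_force: [-0.2, -0.2, -6.8]
opening: 0.239
grip_force: 30.0
```

Request:
move_arm:
  commands:
    - [[0,0,-0.1],[0,0,0],0]
    - [[0,0,0],[0,0,0],0]

```text
t: 16.8
eef_pos: [575.6, 166.2, 107.6]
tcp_rot: [3.141, 0.001, -2.971]
ft_force: [-0.2, 1.0, -3.5]
opening: 0.247
grip_force: 30.0
```

Request:
move_arm:
  commands:
    - [[0,0,-0.1],[0,0,0],0]
    - [[0,0,0],[0,0,0],0]

```text
t: 17.0
eef_pos: [575.7, 166.6, 107.4]
tcp_rot: [3.141, 0.002, -2.971]
ft_force: [-2.3, 2.4, 5.2]
opening: 0.248
grip_force: 30.0
```

Contact felt. Release, rise and back off to the front while shutting.

Request:
move_arm:
  commands:
    - [[0,0,0.1],[0,0,0],0.6]
    - [[0,0,0],[0,0,0],0.6]
    - [[0,0,0],[0,0,0],0.6]
    - [[0,0,0],[0,0,0],0.6]
    - [[0,0,0],[0,0,0],0.6]
    - [[0,0,1],[0,0,0],0.6]
    - [[0,0,2.5],[0,0,0],0.6]
    - [[0,0,3.4],[0,0,0],0.6]
    - [[-2,-0.3,0],[0,0,0],0]
    - [[-3.4,-0.6,0],[0,0,0],0]

```text
t: 18.0
eef_pos: [522.2, 157.2, 177.4]
tcp_rot: [3.141, 0.003, -2.971]
ft_force: [-0.6, -0.5, 0.1]
opening: 0.483
grip_force: 0.0
```

Request:
move_arm:
  commands:
    - [[-2.5,-0.4,0],[1.3,-7.9,0],0]
    - [[0,0,-1],[1.3,-7.9,0],0]
    - [[0,0,-2],[1.3,-7.9,0],0]
    - [[0,0,-3],[1.3,-7.9,0],0]
    - [[0,0,-3],[1.3,-7.9,0],0]
    - [[0,0,-1],[0,0,0],0]
    - [[0,0,0],[0,0,0],0]

```text
t: 18.7
eef_pos: [501.0, 150.2, 121.9]
tcp_rot: [-3.111, 0.507, -2.971]
ft_force: [0.5, 0.1, 0.1]
opening: 0.003
grip_force: 0.0
```

```bash
python3 - <<'E'
from h import *
s=state();print(s["eef_pos"],s["tcp_rot"],s["opening"]);c=camera_info("wrist");a=read_camera("wrist");b=read_camera("side");t=read_camera("top")
cv2.imwrite("pics/w7.png",a);cv2.imwrite("pics/s7.png",b);cv2.imwrite("pics/t7.png",t)
np.savez("w7.npz",K=c["K"],T=c["cam_to_world"])
cv2.imwrite("pics/v7.png",np.hstack([cv2.resize(a[:,60:500],(400,382)),cv2.resize(b[95:215,190:316],(400,382))]))
E
```

```text
[501.01625879 150.17196102 121.91743242] [-3.11146167  0.50712387 -2.97110349] 0.0034796621668156794
```

View pics/v7.png

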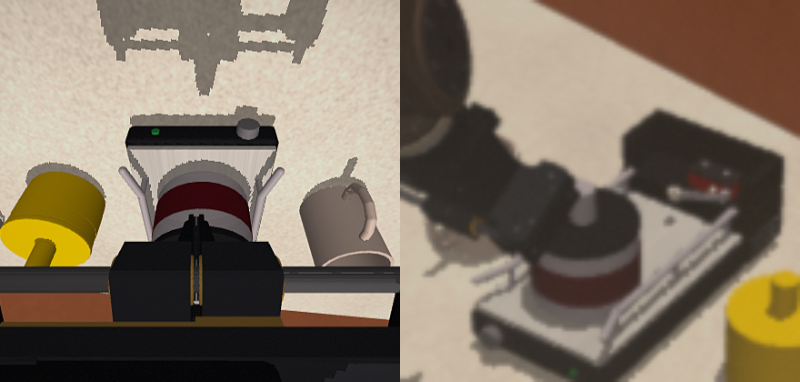

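The canister stands upright between the rails, with the tool in front at 29° tilt and above the lid. I'll back off, tilt a bit more and go down to push height.

Request:
move_arm:
  commands:
    - [[-1.5,0,0],[1.2,-7,0],0]
    - [[0,0,-2],[0.5,-3,0],0]
    - [[0,0,-2],[0,0,0],0]
    - [[0,0,-2],[0,0,0],0]
    - [[0,0,-1],[0,0,0],0]
    - [[0,0,0],[0,0,0],0]

```text
t: 19.45
eef_pos: [507.2, 154.6, 106.1]
tcp_rot: [-3.1, 0.512, -2.973]
ft_force: [0.4, 0.7, 0.3]
opening: 0.002
grip_force: 0.0
```

```bash
python3 - <<'E'
from h import *
s=state();print(s["eef_pos"],s["tcp_rot"],s["ft_force"]);b=read_camera("side");t=read_camera("top")
cv2.imwrite("pics/s8.png",b);cv2.imwrite("pics/t8.png",t)
cv2.imwrite("pics/v8.png",np.hstack([cv2.resize(t[105:225,180:270],(300,400)),cv2.resize(b[95:215,190:316],(420,400),interpolation=cv2.INTER_CUBIC)]))
v=np.load("dock.npy")+[-1.2,-2.4,0];R=np.array([[np.cos(v[2]),np.sin(v[2])],[-np.sin(v[2]),np.cos(v[2])]]);print(R@(s["eef_pos"][:2]-v[:2]))
E
```

```text
[507.23519182 154.62690709 106.07436394] [-3.10022689  0.51171302 -2.97314325] [0.4437788  0.6580115  0.26974907]
[-118.06141543    0.55251046]
```

View pics/v8.png

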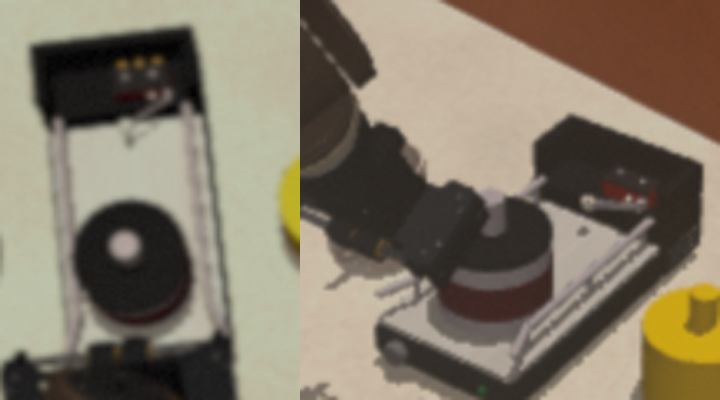

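That view shows the canister upright between the rails (knob at (125,247)), with the lever still out. The arm is short of the asked pose, so I'll see which limit stops it.

```bash
python3 - <<'E'
from h import *
s=state();print(s["joints"].round(3));c=np.array(camera_info("wrist")["cam_to_world"]);print(c.round(3).tolist())
# knob in top image, dock frame
t=cv2.imread("pics/t8.png");v=np.load("dock.npy")+[-1.2,-2.4,0];R=np.array([[np.cos(v[2]),np.sin(v[2])],[-np.sin(v[2]),np.cos(v[2])]])
x,y=217,179;p=t[y-8:y+8,x-8:x+8]
for th in(80,100):
  for n,q,b in blobs(p.max(2)>th,10):
    q=np.array(q)+[x-8,y-8];w=ray("top",q,155);print(th,n,q,w.round(1),(R@(w[:2]-v[:2])).round(1))
E
```

```text
[ 0.206  0.358  2.245 -1.132  0.066 -0.407]
[[-0.147, 0.687, 0.712, 339.473], [0.988, 0.129, 0.08, 133.801], [-0.037, 0.715, -0.698, 243.352], [0.0, 0.0, 0.0, 1.0]]
80 70 [217.  178.1] [576.5 168.5 155. ] [-47.5   2.9]
100 62 [216.9 178.1] [576.5 168.8 155. ] [-47.4   3.2]
```

```bash
python3 - <<'E'
from h import *
from scipy.spatial.transform import Rotation as Q
s=state();A=Q.from_euler('xyz',s["tcp_rot"]);v=np.load("dock.npy")
y=np.array([-np.sin(v[2]),np.cos(v[2]),0])
for th in(16,18):
    B=Q.from_rotvec(-np.radians(th)*y)*Q.from_euler('xyz',[np.pi,0,v[2]-np.pi]);print(th,np.degrees((B*A.inv()).as_rotvec()).round(1))
E
```

```text
16 [-0.1 13.5  0.7]
18 [ 0.3 11.5  0.7]
```

Request:
move_arm:
  commands:
    - [[0,0,0],[0.1,6,0.4],0]
    - [[0,0,0],[0.1,6,0.3],0]
    - [[-1,-0.2,0],[0,0,0],0]
    - [[0,0,-2],[0,0,0],0]
    - [[0,0,0],[0,0,0],0]

```text
t: 20.05
eef_pos: [503.4, 138.8, 97.0]
tcp_rot: [-3.064, 0.472, -2.978]
ft_force: [-1.2, 0.6, 0.3]
opening: 0.004
grip_force: 0.0
```

```bash
python3 - <<'E'
from h import *
print(state()["joints"].round(3))
E
```

```text
[ 0.196  0.372  2.239 -0.983  0.111 -0.562]
```

```bash
cat > goal.py <<'E'
from h import *
from scipy.spatial.transform import Rotation as Q
import sys
v=np.load("dock.npy")+[-1.2,-2.4,0];R=np.array([[np.cos(v[2]),np.sin(v[2])],[-np.sin(v[2]),np.cos(v[2])]])
def go(th,x,z):
    s=state();A=Q.from_euler('xyz',s["tcp_rot"]);y=np.array([-np.sin(v[2]),np.cos(v[2]),0])
    B=Q.from_rotvec(-np.radians(th)*y)*Q.from_euler('xyz',[np.pi,0,v[2]-np.pi])
    p=np.r_[R.T@[x,0]+v[:2],z]-s["eef_pos"]
    print("dock",(R@(s["eef_pos"][:2]-v[:2])).round(1),"shift cm",(p/10).round(2),"rot",np.degrees((B*A.inv()).as_rotvec()).round(1),s["joints"].round(2))
if __name__=="__main__":go(*map(float,sys.argv[1:]))
E
python3 goal.py 16 -128 97
```

```text
dock [-124.4  -14.4] shift cm [-0.59  1.36 -0.  ] rot [ 2.3 11.5  1.6] [ 0.2   0.37  2.24 -0.98  0.11 -0.56]
```

Request:
move_arm:
  commands:
    - [[0,0.2,0],[0.3,2,0.3],0]
    - [[0,0.2,0],[0.4,2,0.3],0]
    - [[-0.1,0.3,0],[0.4,2,0.3],0]
    - [[-0.2,0.3,0],[0.4,2,0.3],0]
    - [[-0.3,0.3,0],[0.4,2,0.3],0]
    - [[0,0,0],[0.4,2,0.3],0]
    - [[0,0,0],[0,0,0],0]

```text
t: 20.75
eef_pos: [499.1, 149.0, 98.2]
tcp_rot: [-3.13, 0.3, -2.978]
ft_force: [-0.2, -0.3, 0.0]
opening: 0.005
grip_force: 0.0
```

```bash
python3 goal.py 16 -128 97
```

```text
dock [-127.    -3.6] shift cm [-0.16  0.34 -0.12] rot [0.4 1.3 0.2] [ 0.17  0.37  2.12 -0.04  0.35 -1.53]
```

Request:
move_arm:
  commands:
    - [[-0.1,0.2,-1.5],[0,0,0],0]
    - [[0,0.1,-1.5],[0,0,0],0]
    - [[0,0,-1],[0,0,0],0]
    - [[0,0,-1],[0,0,0],0]
    - [[0,0,0],[0,0,0],0]

```text
t: 21.25
eef_pos: [496.8, 151.3, 46.3]
tcp_rot: [-3.128, 0.297, -2.978]
ft_force: [0.2, 0.1, 0.4]
opening: 0.003
grip_force: 0.0
```

```bash
python3 goal.py 17 -118 48
```

```text
dock [-128.9   -1.1] shift cm [1.06 0.28 0.17] rot [0.7 0.2 0.2] [ 0.18  0.47  2.17 -0.09  0.2  -1.47]
```

Request:
move_arm:
  commands:
    - [[0.99,0.18,0],[0,0,0],0]
    - [[0.79,0.15,0],[0,0,0],0]
    - [[0.3,0.05,0],[0,0,0],0]
    - [[0.3,0.05,0],[0,0,0],0]
    - [[0.3,0.05,0],[0,0,0],0]

```text
t: 21.75
eef_pos: [524.3, 156.1, 47.4]
tcp_rot: [-3.127, 0.299, -2.978]
ft_force: [-0.9, 0.0, 0.6]
opening: 0.005
grip_force: 0.0
```

Request:
move_arm:
  commands:
    - [[0.3,0.05,0],[0,0,0],0]
    - [[0.3,0.05,0],[0,0,0],0]
    - [[0.3,0.05,0],[0,0,0],0]

```text
t: 22.05
eef_pos: [531.7, 157.4, 47.0]
tcp_rot: [-3.127, 0.296, -2.978]
ft_force: [-7.3, -0.9, 6.0]
opening: 0.007
grip_force: 3.9
```

Request:
move_arm:
  commands:
    - [[0.3,0.05,0],[0,0,0],0]
    - [[0.3,0.05,0],[0,0,0],0]
    - [[0.3,0.05,0],[0,0,0],0]

```text
t: 22.35
eef_pos: [540.7, 158.9, 47.1]
tcp_rot: [-3.127, 0.296, -2.978]
ft_force: [-7.4, -1.6, 6.5]
opening: 0.003
grip_force: 3.8
```

```bash
cat > can.py <<'E'
from goal import *
t=read_camera("top");cv2.imwrite("pics/t_last.png",t)
def can(t,x0):
    # knob top blob near expected dock x0
    x,y=proj(np.r_[R.T@[x0,0]+v[:2],155],camera_info("top")).astype(int)
    p=t[y-14:y+14,x-9:x+9]
    for n,q,b in blobs(p.max(2)>90,30):
        q=np.array(q)+[x-9,y-14];w=ray("top",q,155);print("knob",n,q.round(1),b,"dock",(R@(w[:2]-v[:2])).round(1))
can(t,float(sys.argv[1]));s=state();print("tcp dock",(R@(s["eef_pos"][:2]-v[:2])).round(1),s["eef_pos"].round(1),s["ft_force"].round(1))
E
python3 can.py -45
```

```text
knob 70 [216.4 172.9] [4, 6, 10, 9] dock [-32.2   3.3]
tcp dock [-83.7  -0.7] [541.3 159.   47.2] [-6.  -1.   3.6]
```

Pushing steadily at about 7 N, and the canister follows (knob at dock −33). I'll go on in 5 mm rows to just short of the roller.

Request:
move_arm:
  commands:
    - [[0.49,0.08,0],[0,0,0],0]
    - [[0.49,0.08,0],[0,0,0],0]
    - [[0.49,0.08,0],[0,0,0],0]
    - [[0.49,0.08,0],[0,0,0],0]
    - [[0.49,0.08,0],[0,0,0],0]
    - [[0,0,0],[0,0,0],0]

```text
t: 23.0
eef_pos: [566.2, 163.1, 47.1]
tcp_rot: [-3.127, 0.298, -2.978]
ft_force: [-2.7, -0.0, 1.4]
opening: 0.005
grip_force: 1.3
```

```bash
python3 can.py -8
```

```text
knob 50 [214.2 151.1] [0, 0, 18, 5] dock [32.4  3.7]
knob 68 [215.6 164.1] [4, 10, 10, 9] dock [-6.3  3.2]
tcp dock [-58.5  -0.7] [566.2 163.1  47.1] [-2.1  0.1  0.8]
```

Request:
move_arm:
  commands:
    - [[0.49,0.08,0],[0,0,0],0]
    - [[0.49,0.08,0],[0,0,0],0]
    - [[0.49,0.08,0],[0,0,0],0]
    - [[0.49,0.08,0],[0,0,0],0]
    - [[0.49,0.08,0],[0,0,0],0]
    - [[0.2,0.03,0],[0,0,0],0]
    - [[0,0,0],[0,0,0],0]

```text
t: 23.75
eef_pos: [592.7, 167.4, 47.1]
tcp_rot: [-3.127, 0.298, -2.978]
ft_force: [-3.5, -0.3, 2.0]
opening: 0.005
grip_force: 1.9
```

```bash
python3 can.py 21; python3 - <<'E'
from goal import *
# roller/lever in top & side: reference frames before docking vs now
t=cv2.imread("pics/t_last.png");t0=cv2.imread("pics/t5.png")
v0=np.load("dock.npy")
for n,im in(("before",t0),("now",t)):
    print(n,im[138:150,212:236].max(2).tolist() if 0 else "")
p=proj(np.r_[R.T@[83,0]+v[:2],77],camera_info("top"));print("roller px exp",p)
s=cv2.imread("pics/s8.png");s1=read_camera("side");cv2.imwrite("pics/s9.png",s1)
q=proj(np.r_[R.T@[83,0]+v[:2],73],camera_info("side"));print("side roller px",q)
x,y=q.astype(int)
for n,im in(("before",s),("now",s1)): print(n);print(im[y-8:y+6,x-10:x+22].max(2))
E
```

```text
knob 68 [214.6 155.1] [4, 11, 10, 9] dock [20.5  3.6]
tcp dock [-31.7  -0.8] [592.7 167.4  47.1] [-3.7 -0.2  0.9]
before 
now 
roller px exp [217.56698095 143.08073314]
side roller px [276.0595556  155.17486719]
before
[[ 48  49  49  49  50  50  49  50  49  50  48  50  49  49  50  53  53  55
   57  67  68  61  55  56  55  52  54  50  48  47  47  47]
 [ 50  50  49  50  50  49  50  47  49  49  49  49  50  49  51  56  58  55
   56  57  58  57  57  56  56  60  78  69  57  52  50  49]
 [ 49  49  49  50  48  49  48  48  48  48  49  48  50  50  57  66  65  60
   56  55  57  56  56  57  57  65 109  90  64  57  55  53]
 [ 49  48  50  50  48  50  49  48  49  51  49  50  47  51  60  78  84  78
   68  62  60  57  57  56  56  58  69  64  57  57  55  53]
 [ 46  45  49  47  49  50  48  49  49  49  49  48  48  49  61  80  86  86
   85  83  77  69  61  57  54  57  58  57  57  60  58  50]
 [ 44  45  45  46  48  48  49  48  51  54  54  52  51  51  59  77  86  85
   87  87  87  85  81  70  63  61  59  56  58  69  69  55]
 [ 46  46  47  46  47  45  47  49  70  97  97  90  64  53  55  67  78  82
   87  87
[... 2148 characters left out ...]
6 105 133 137 109  85  78  66  49]
 [ 51  48  46  42  40  40  43  41  40  40  43  43  45  68  90  93  93  95
   95  96 106 108 110 107 104 103  99  90  79  72  55  47]
 [ 50  46  42  39  38  40  45  43  41  43  42  44  51  68  73  74  76  82
   87  88  90  91  90  90  90  95  86  82  69  54  47  45]
 [ 47  43  41  38  40  39  41  38  40  41  42  48  62  65  52  46  46  48
   50  51  53  56  58  59  64  82  69  57  51  48  46  46]
 [ 44  41  40  39  37  39  39  39  41  42  47  61  74  66  50  40  41  41
   42  41  44  45  47  47  49  54  49  52  62  58  50  46]
 [ 41  40  38  39  39  37  39  41  46  55  65  78  81  70  50  42  41  42
   41  42  42  44  44  44  45  45  57  87 104  95  62  46]]
```

The roller's side pixel (276,155) matches the dock model's prediction, so the dock pose is good. The canister is at about +19 and the lever hasn't moved. I'll go on in small steps, watching the lever.

Request:
move_arm:
  commands:
    - [[0.3,0.05,0],[0,0,0],0]
    - [[0.3,0.05,0],[0,0,0],0]
    - [[0.2,0.03,0],[0,0,0],0]
    - [[0,0,0],[0,0,0],0]

```text
t: 24.25
eef_pos: [600.9, 168.7, 47.2]
tcp_rot: [-3.127, 0.298, -2.978]
ft_force: [-3.5, -1.1, 1.3]
opening: 0.005
grip_force: 2.0
```

```bash
cat > lev.py <<'E'
from goal import *
import subprocess
s1=read_camera("side");k=sys.argv[2];cv2.imwrite(f"pics/L{k}.png",s1)
print(s1[151:163,278:298].max(2))
E
python3 can.py 28; python3 lev.py x 1
```

```text
knob 70 [214.4 152.2] [4, 10, 10, 9] dock [29.1  3.4]
tcp dock [-23.4  -0.8] [600.9 168.7  47.2] [-3.8 -0.8  1.3]
[[ 41  42  45  59  77  82  81  80  75  63  56  51  51  53  54  54  52  55
   54  46]
 [ 44  42  45  56  77  82  82  84  83  81  77  67  59  57  54  53  54  66
   65  51]
 [ 43  43  44  53  72  78  84  84  83  92 111  95  83  77  68  61  61  74
   68  51]
 [ 43  42  43  55  63  72  84  84  87 110 157 121  95 102 105  90  79  77
   67  49]
 [ 41  41  50  79  90  89  80  83  98 112 129 104 103 132 137 109  84  77
   66  50]
 [ 42  45  62  86  93  95  96  96 105 108 110 106 103 103  98  90  79  70
   56  46]
 [ 46  57  74  81  77  84  86  87  90  90  90  89  89  93  86  82  67  53
   47  45]
 [ 63  76  79  63  50  49  49  50  51  58  58  58  65  81  68  58  51  49
   46  44]
 [ 81  83  79  58  45  42  40  41  42  43  45  46  46  53  49  53  61  56
   49  45]
 [ 87  85  77  56  43  41  42  42  42  43  42  43  44  46  56  87 104  94
   62  47]
 [ 85  83  73  55  46  44  41  43  42  43  43  44  44  58  94 141 147 130
   79  49]
 [ 84  75  63  68  76  62  48  44  43  42  44  46  61  99 142 147 128  91
   57  46]]
```

Request:
move_arm:
  commands:
    - [[0.2,0.03,0],[0,0,0],0]
    - [[0.2,0.03,0],[0,0,0],0]
    - [[0,0,0],[0,0,0],0]

```text
t: 24.65
eef_pos: [604.8, 169.3, 47.2]
tcp_rot: [-3.127, 0.298, -2.978]
ft_force: [-4.3, -0.3, 1.4]
opening: 0.005
grip_force: 2.3
```

```bash
python3 can.py 31; python3 lev.py x 2
```

```text
knob 67 [214.1 150.9] [4, 10, 9, 9] dock [33.   3.9]
tcp dock [-19.4  -0.9] [604.8 169.3  47.2] [-4.4 -0.   2.5]
[[ 42  43  42  44  59  78  80  81  74  64  55  52  52  53  53  52  53  57
   54  48]
 [ 40  44  42  46  63  79  83  83  83  82  77  65  60  55  55  53  54  65
   66  50]
 [ 43  43  44  44  61  77  84  85  85  93 112  95  83  76  68  60  60  73
   66  51]
 [ 42  42  43  51  66  82  94  94  91 112 157 123  96 103 105  90  79  78
   67  50]
 [ 42  43  46  67  96 111 109 111 106 116 129 110 106 133 136 109  84  77
   64  49]
 [ 43  45  56  75  88  93  92  94  95  98 101 105 104 105  98  90  78  71
   55  45]
 [ 46  59  74  77  68  64  65  73  76  84  86  89  88  94  86  81  68  54
   48  45]
 [ 64  79  81  78  58  47  44  47  49  50  53  57  65  81  69  56  51  47
   47  45]
 [ 83  86  81  74  54  43  40  42  44  43  45  46  47  53  49  53  60  58
   48  45]
 [ 88  86  81  72  53  43  42  43  43  41  42  43  45  44  57  87 105  95
   61  47]
 [ 89  85  74  59  48  44  42  42  42  41  45  45  44  58  95 141 147 130
   78  49]
 [ 88  82  66  57  61  53  46  42  43  43  43  45  61  98 142 147 127  92
   58  46]]
```

The lever is just starting to swing (touch at TCP ≈ −23, which fits +27). I'll calibrate lever angle against side-view row.

```bash
cat > ang.py <<'E'
from goal import *
sc=camera_info("side")
piv0=ray("top",(230.6,133.2),77);pd=R@(piv0[:2]-v[:2]);print("pivot dock",pd.round(1))
rol=np.array([83.,0]);d=rol-pd;print("len",np.linalg.norm(d))
d*=46/np.linalg.norm(d);pd=rol-d
sg=-1 if d[1]>0 else 1
def row(a,col):
    c,s=np.cos(a),np.sin(a)
    best=[]
    for sgn in(1,-1):
        r=np.array([[c,-sgn*s],[sgn*s,c]])@d
        if sgn==1 or r[0]>best[0][0]: best=[(r[0],r)]
    r=best[0][1]
    P=[proj(np.r_[R.T@(pd+r*k)+v[:2],73],sc) for k in(0,1)]
    return P[0][1]+(P[1][1]-P[0][1])*(col-P[0][0])/(P[1][0]-P[0][0]),(pd+r).round(1),P
for a in(0,.09,.18,.25,.32):
    x=[row(a,c)[0].round(2) for c in(283,284,285)];print(a,x,row(a,283)[1])
print(row(0,283)[2])
def meas(f):
    im=cv2.imread(f).max(2).astype(float);o=[]
    for c in(283,284,285):
        w=np.clip(im[153:161,c]-65,0,None) ;w[:1]=0
        o.append(((w*np.arange(153,161)).sum()/w.sum()).round(2))
    return o
for f in sys.argv[1:]: print(f,meas(f))
E
python3 ang.py pics/s8.png pics/s9.png pics/L1.png pics/L2.png
```

```text
pivot dock [109.7 -42.2]
len 49.94308453873822
0 [np.float64(155.37), np.float64(155.4), np.float64(155.43)] [83.  0.]
0.09 [np.float64(154.93), np.float64(155.01), np.float64(155.09)] [86.6  2.1]
0.18 [np.float64(154.48), np.float64(154.62), np.float64(154.75)] [90.4  3.8]
0.25 [np.float64(154.12), np.float64(154.3), np.float64(154.47)] [93.4  4.9]
0.32 [np.float64(153.74), np.float64(153.97), np.float64(154.19)] [96.5  5.8]
[array([291.42295172, 155.60809763]), array([276.0595556 , 155.17486719])]
pics/s8.png [np.float64(155.69), np.float64(155.6), np.float64(155.64)]
pics/s9.png [np.float64(155.74), np.float64(155.63), np.float64(155.64)]
pics/L1.png [np.float64(155.76), np.float64(155.63), np.float64(155.62)]
pics/L2.png [np.float64(155.12), np.float64(154.98), np.float64(155.14)]
```

Request:
move_arm:
  commands:
    - [[0.2,0.03,0],[0,0,0],0]
    - [[0.2,0.03,0],[0,0,0],0]
    - [[0,0,0],[0,0,0],0]

```text
t: 25.05
eef_pos: [608.9, 169.9, 47.2]
tcp_rot: [-3.127, 0.298, -2.978]
ft_force: [-4.8, -0.1, 1.8]
opening: 0.001
grip_force: 2.3
```

```bash
python3 can.py 35; python3 lev.py x 3|tail -0; python3 ang.py pics/L3.png|tail -1
```

```text
knob 67 [214.1 149.8] [4, 10, 9, 9] dock [36.3  3.6]
tcp dock [-15.3  -1. ] [608.9 169.9  47.2] [-3.7 -0.9  1.9]
pics/L3.png [np.float64(154.95), np.float64(154.89), np.float64(154.96)]Exception ignored on flushing sys.stdout:
BrokenPipeError: [Errno 32] Broken pipe
```

Everything agrees on about +35, right at the click. I'll push 2.3 mm more, to the middle of the window.

Request:
move_arm:
  commands:
    - [[0.12,0.02,0],[0,0,0],0]
    - [[0.11,0.02,0],[0,0,0],0]
    - [[0,0,0],[0,0,0],0]

```text
t: 25.45
eef_pos: [611.1, 170.3, 47.2]
tcp_rot: [-3.127, 0.298, -2.978]
ft_force: [-5.1, -1.1, 1.3]
opening: 0.006
grip_force: 2.7
```

```bash
python3 can.py 37; python3 lev.py x 4; python3 ang.py pics/L4.png|tail -1
```

```text
knob 68 [214.  148.9] [4, 10, 9, 9] dock [39.   3.7]
tcp dock [-13.   -0.9] [611.1 170.3  47.2] [-4.9 -1.3  1. ]
[[ 40  41  43  43  46  56  76  79  74  62  56  52  51  52  53  53  53  56
   55  48]
 [ 42  42  43  43  46  66  81  83  83  81  77  66  59  56  55  52  54  65
   66  52]
 [ 40  42  43  43  49  79  87  88  85  92 113  96  83  78  68  61  61  74
   66  51]
 [ 39  42  41  44  63  90  97 101  94 114 158 122  99 103 105  89  79  78
   68  51]
 [ 39  42  42  54  74  87  95 104 106 119 129 110 114 134 136 109  84  76
   65  49]
 [ 41  45  56  67  77  81  85  87  90  93  96  96  99 104  99  89  78  71
   56  45]
 [ 48  64  79  82  78  60  53  57  58  70  74  83  86  95  87  81  68  54
   47  45]
 [ 69  82  86  84  76  57  46  44  46  47  48  52  63  81  69  56  51  49
   46  45]
 [ 90  89  87  84  74  53  42  42  42  43  43  43  47  53  50  53  60  57
   49  45]
 [ 91  89  86  78  64  50  42  43  43  43  43  42  43  45  57  87 104  95
   62  46]
 [ 92  87  82  68  57  47  42  44  43  44  42  43  45  59  95 141 147 129
   79  48]
 [ 87  79  67  58  54  50  45  42  42  43  45  46  61  98 142 148 127  91
   58  46]]
pics/L4.png [np.float64(154.86), np.float64(154.85), np.float64(154.86)]
```

The canister is at about +37.4, inside 34.5–41. I'll back the tool straight out, then up and clear.

Request:
move_arm:
  commands:
    - [[-0.2,-0.03,0],[0,0,0],0]
    - [[-0.5,-0.08,0],[0,0,0],0]
    - [[-2,-0.33,0],[0,0,0],0]
    - [[-3,-0.5,0],[0,0,0],0]
    - [[-3,-0.5,1],[0,0,0],0]
    - [[0,0,4],[0,0,0],0]
    - [[0,0,4],[0,0,0],0]
    - [[0,0,3],[0,0,0],0]
    - [[0,0,0],[0,0,0],0]

```text
t: 26.45
eef_pos: [526.3, 156.3, 171.8]
tcp_rot: [-3.128, 0.307, -2.978]
ft_force: [0.5, -0.7, -1.1]
opening: 0.011
grip_force: 0.0
```

```bash
python3 can.py 37; python3 lev.py x 5 >/dev/null; python3 ang.py pics/L4.png pics/L5.png|tail -2
python3 - <<'E'
from h import *
a=cv2.imread("pics/t0.png" if 0 else "pics/top0.png");b=cv2.imread("pics/t_last.png")
d=cv2.absdiff(a,b).max(2)
for n,(x,y),r in(("mug",(163,180),22),("stir",(327,145),18),("bowl",(375,152),18),("can1",(322,221),20),("yel",(280,166),18),("or",(312,271),18),("or2",(427,246),20)): print(n,(d[y-r:y+r,x-r:x+r]>30).sum())
p=b[208:226,313:332];print([ (n,(np.array(q)+[313,208])) for n,q,_ in blobs(p.max(2)>90,20)])
E
```

```text
knob 67 [214.  148.9] [4, 10, 9, 9] dock [39.   3.7]
tcp dock [-100.    -0.9] [525.3 156.1 169.5] [-0.1 -0.1 -0. ]
pics/L4.png [np.float64(154.86), np.float64(154.85), np.float64(154.86)]
pics/L5.png [np.float64(154.87), np.float64(154.86), np.float64(154.87)]
mug 405
stir 125
bowl 40
can1 180
yel 149
or 149
or2 172
[(np.int32(66), array([322.7, 217.7]))]
```

The canister didn't move when I let go, the lever is still pressed, and the other canister's knob is where it was. Handing in.

```bash
python3 -c "
from cell import env
print(env.job_done())"
```

```text
the job is handed in; nothing more can be done
None
```

I docked the heavier canister (about 7 N against 4 N) at roughly +37 mm, between the click and the overtravel by my camera and arm readings; I couldn't read the switch directly. The lighter canister is back upright in its own place, the arm stayed clear of the mug, cup and bowl, and I handed the job in at about 26.5 s.

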